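# Prop leg down and easel held upright

## Robot

A 7-joint arm with a two-finger parallel gripper is mounted at the origin on the work surface. World frame = base frame: x ahead of the robot, y to its left, z up, the work surface at z = 0. Lengths are in m, angles in rad, forces in N, time in s.
With the tool pointing down it reaches from about 0.425 to 0.875 m from the base axis. Payload 4.7 kg.
Tool frame: the origin (TCP) lies midway between the tips of the shut fingers; the grasp point (between the pads) lies ctrl.grasp_offset behind it (ctrl.grasp_offset is the distance from the TCP to the grasp point, in m); z points along the fingers, y is the line along which they close (so a half turn about z gives the same grasp; the last joint's range is limited). The gripper opens to 87 mm and grips with 3 to 60 N. Pads are 19 mm wide; open, the fingers measure 117 mm over their backs; the gripper's body (75 mm by 190 mm) begins 51 mm behind the grasp point.
Start: joints at [1.153, 0.321, -0.07, 1.45, 0.023, 1.371, -0.057], TCP at [0.272, -0.59, 0.223] pointing down, gripper open.
Joint ranges: [-2.86, 2.86], [-0.3, 2.09], [-1.38, 1.24], [0.06, 2.45], [-1.56, 4.7], [0.09, 2.05], [-2.69, 2.69]. Speed limits (rad/s): [2.57, 2.57, 3.14, 3.14, 3.14, 3.14, 3.14].

## Interface

Orientations are given as a rotation vector (axis times angle).
In Python, from bench import ctrl gives the robot as it stands. The module is installed in compiled form; this text tells all that it offers.
- The arm moves only by the tool jog_arm, never from a script. Its argument "moves" is one flat list of numbers, 7 for each row, row after row: the shift along the tool's x, y, z in units of 30 cm (1.0 is 30 cm), then the turn, a rotation vector about the tool's x, y, z in units of 60 degrees (1.0 is 60 degrees), then the gripper's target within -1 to 1 (fully open at 1, half-way at 0, shut at -1). In form: [x, y, z, wx, wy, wz, fingers, x, y, z, wx, wy, wz, fingers, ...]. A call has exactly 8 rows; each row is the pose to reach, as a shift and turn from the pose commanded when the call began, along the tool's axes at that moment; what a row does not reach only later rows make up. A row lasts 1/8 s, in which the tool goes at most 62.5 mm and 10.7 degrees, less where a joint would pass 70% of its speed; a pose out of reach is approached as far as the arm can. A call with a number of a shift or a turn outside -1 to 1 is refused whole. A call with a gripper value outside its range is refused whole. The fingers move at their own pace and stop on an object; "newtons" is the grip in N (left out, the last holds). Time passes only in rows, so rows that repeat a pose let the fingers close, or fill a call up. It gives the time, the measured TCP pose, the force, the opening and the grip force at its end, in the units of the state.
- ctrl.get_state(): the state, without advancing time (a new reading comes with each control period).
- ctrl.get_image(name): name is "scene" or "top" or "wrist"; returns a dict with "pixels" (420x560x3 uint8, red, green, blue), "fx", "fy", "cx", "cy" (pixels), "xyz" and "rotation" of the camera in the world; the wrist camera has in their place "tool_from_camera" (4x4, takes a point from camera to tool coordinates, whose origin is the TCP and whose axes are the flange's). Camera axes: x right, y up, looking along -z (the intrinsics and any distortion apply to the point x, -y, -z); pixel columns grow to the right and rows downward; lengths in m; the calibration is good to about 2 mm. The wrist camera is an equidistant fisheye: a pixel r from the principal point sees the ray r / f radians off the axis. A picture is of the moment at which its call begins: read the wrist's pose just before it. There is no depth.
- ctrl.close_job(): hands the job in; it is judged then, once.
The state is a dict: "time": time; "joint_positions": joint angles; "qd": joint speeds; "joint_torque": joint torques, N m; "position": TCP position; "tool_rot": TCP orientation; "ft_force": force on the tool from outside, world axes, zero at the start; "torque": the same for the moment, N m; "grip_width": opening from 0.0 (shut) to 1.0 (fully open); "grip_force": force on a finger pad.
Only numpy, scipy, OpenCV 4.12 (cv2) and the standard library are available. Lean on these libraries where they do the work, as an engineer would, in place of code of your own. Each camera call takes 0.05 s, during which the arm holds its last target. There are 200 camera calls.

## Task

The little table easel has tipped over onto its rests. First flip its folded prop leg over centre until it drops down against its stop, then take the red handle bar at the top of the frame, swing the frame up until it stands upright, and finish while still holding it upright by that bar, because its spring tips it over again as soon as it is let go. Leave the other things on the table where they are.

Things in the scene. Friction and masses are not known exactly. Their poses are not given: they have to be found in the camera images.
- easel_hinge (a point): Middle of the hinge line of the small wooden table easel, 34 mm above the table, fixed to its base (250 x 250 x 16 mm, screwed down, cannot move). Axes: z up; y along the hinge line; x level, to the side the frame tips to (away from the robot; the easel is turned by up to 0.35 rad either way).
- frame (a joint): Lean of the frame (black board between two wooden posts, 240 mm tall, 176 mm wide, 16 mm thick) about the hinge line, rad: 0 = upright, positive = tipped to easel_hinge's +x. Starts lying on rests at 0.6; stops at -0.12, past upright. Weighs about 0.5 kg; a hinge spring (0.8 N m at upright) and its weight pull it back to 0.6 when let go: 3 to 5 N at the handle.
- handle (a point): Middle of the red round bar on top of the frame: 16 mm thick, 140 mm free length between the posts, parallel to the hinge line, 230 mm from it along the frame. Below it the frame is open (64 mm from the bar's axis to the next rail), so fingers can close on its two x sides from above. It can turn between fingers. Axes: the frame's (z along the frame, hinge to bar).
- leg (a joint): Angle of the aluminium prop leg on its hub, rad: 0 = folded, parallel to the frame beside its +y post; grows as it swings over the top towards easel_hinge's -x (the robot) and down; 2.44 = down at its stop. Axis parallel to the hinge line. 0.15 kg, weighted foot: below about 0.6 (leg short of vertical, frame on its rests) it falls back to 0; well past 0.6 it falls on to 2.44 by itself.
- leg_hub (a point): Pivot of the prop leg on the frame: 100 mm from the hinge line along the frame and 103 mm to +y of the frame's middle. Axes: the frame's.
- leg_pin (a point): Orange round finger pin of the prop leg, 12 mm thick, parallel to the hinge line, sticking out 57 mm from the leg to the easel's +y, free all round. This point is on the pin's axis, 42 mm out from the leg's middle and 112 mm from the hub's axis along the leg; the foot's end is 23 mm further on. It can turn between fingers. Axes: the leg's (z from hub to foot).
- paint_bottle: Dark paint bottle with a white cap, 64 mm across, 190 mm tall; origin at the centre of its underside. A bystander: leave it alone
- brush_jar: Blue jar with brushes, 76 mm across, jar 100 mm tall, brushes to 230 mm; origin at the centre of its underside. A bystander: leave it alone
- mug: White mug, 80 mm across, 90 mm tall; origin at the centre of its underside. A bystander: leave it alone
- tape_roll: Yellow tape roll lying flat, 90 mm across, 25 mm tall; origin at the centre of its underside. A bystander: leave it alone
- eraser: White eraser, 55 x 30 x 18 mm; origin at the centre of its underside. A bystander: leave it alone
- tube_blue: Blue paint tube, 100 x 30 x 16 mm, lying; origin at the centre of its underside. A bystander: leave it alone
- tube_green: Green paint tube, 100 x 30 x 16 mm, lying; origin at the centre of its underside. A bystander: leave it alone

How it is judged:
On the way, in this order (a step that is already met when the one before it is completed fails the run):
1. the prop leg is flipped down to its stop while the frame still lies tipped (value of joint leg above 2.25 rad and value of joint frame above 0.35 rad), for 0.2 s.
2. the frame stands upright, held by its handle bar, with the leg down (value of joint leg above 2.25 rad and value of joint frame between -0.09 and 0.09 rad and contact force between the fingers and frame above 1 N and distance between the grasp point and handle below 0.085 m), for 0.3 s.
At the end, for the whole second after the job is handed in: Prop leg down (over 2.25 rad); frame upright within 0.09 rad (5 degrees), clear of its rests and stop, and still (under 0.1 rad/s); fingers bearing on it with over 1 N, grasp point within 85 mm of the bar's middle; every bystander within 30 mm of its start (all of step 2 and velocity of joint frame between -0.1 and 0.1 rad/s and distance of each of paint_bottle, brush_jar, mug, tape_roll, eraser, tube_blue, tube_green from where it was at the start of the episode below 0.03 m); the arm keeps its last pose, push and grip.
It fails at once if a bystander is moved by more than 30 mm (distance of any of paint_bottle, brush_jar, mug, tape_roll, eraser, tube_blue, tube_green from where it was at the start of the episode above 0.03 m).
It also fails if it takes over 48 s, if anything falls off the work surface, if the arm or the gripper's body presses on something with over 40 N, if the wrist force passes 120 N, or if a joint passes its speed limit or range.

## Working session

There is one attempt and no reset: what is moved stays moved. The work goes in short steps, Python scripts to look and compute and a tool call to move; the robot and the scene stay as the last step left them, time stands still between calls to the robot, and variables do not carry over. Pictures are saved under pics/ and viewed, at most 10 in all, crops included, and the job is handed in when it is done.

Besides the shell and the picture viewer there is one more tool, called after ">>>" as name(argument=value, ...), one argument or row to a line, values as JSON. jog_arm: Moves the arm, as the interface text tells. Its arguments: {"type":"object","properties":{"moves":{"type":"array"},"newtons":{"type":"number"}},"required":["moves"]}

```bash
mkdir -p pics
python3 - <<'E'
from bench import ctrl
import cv2,numpy as np,pickle
s=ctrl.get_state();print(s,ctrl.grasp_offset)
d={}
for n in("scene","top","wrist"):
    d[n]=ctrl.get_image(n);im=d[n]
    cv2.imwrite(f"pics/{n}0.png",im["pixels"][:,:,::-1])
    print(n,{k:v for k,v in im.items() if k!="pixels"})
pickle.dump(d,open("d0.pkl","wb"))
E
```

```text
{'time': 0.0, 'joint_positions': array([ 1.15307982,  0.32186796, -0.07007412,  1.45172198,  0.0225759 ,
        1.3707647 , -0.05689333]), 'qd': array([-5.29424605e-05,  1.06295218e-03, -1.50464375e-03,  2.29414194e-04,
        6.45821491e-04, -2.96897438e-04, -7.65845734e-05]), 'joint_torque': array([-8.66016489e-04, -4.91292465e+01, -4.04656129e-01, -3.12525666e+01,
       -6.40279963e-02,  4.37662541e-02,  1.93483384e-04]), 'position': array([ 0.27175801, -0.58983995,  0.22140863]), 'tool_rot': array([-3.06677704e+00, -6.72664515e-01,  7.83867179e-04]), 'ft_force': array([ 0.21056044, -0.68908428, -0.49232516]), 'torque': array([-0.02875315, -0.05378504, -0.0159495 ]), 'grip_force': 0.0, 'grip_width': 0.9992414755008999} 0.0187
scene {'fx': 401.41218779415624, 'fy': 401.41218779415624, 'cx': 278.7576231342743, 'cy': 204.5644220637454, 'xyz': array([ 0.90924635, -0.54237485,  1.26926031]), 'rotation': array([0.52262022, 0.14292133, 0.56604456])}
top {'fx': 528.2311935286551, 'fy': 528.2311935286551, 'cx': 267.28551501621087, 'cy': 209.89152571276261, 'xyz': array([0.42584888, 0.03235306, 1.53830979]), 'rotation': array([ 0.08332378, -0.09390034, -1.566568  ])}
wrist {'fx': 325.19226210127806, 'fy': 325.19226210127806, 'cx': 279.19068984884547, 'cy': 214.06766026041026, 'tool_from_camera': array([[-3.09383260e-05,  9.56742969e-01,  2.90934513e-01,
         8.05175909e-02],
       [ 9.99999828e-01,  2.00057744e-04, -5.51552021e-04,
        -3.44790578e-04],
       [-5.85897221e-04,  2.90934446e-01, -9.56742810e-01,
        -1.63070892e-01],
       [ 0.00000000e+00,  0.00000000e+00,  0.00000000e+00,
         1.00000000e+00]])}
```

View pics/scene0.png

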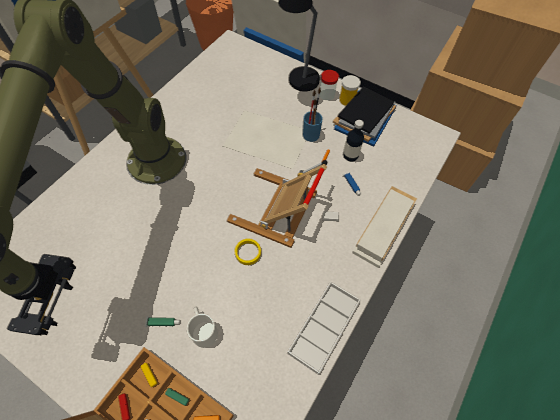

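View pics/top0.png

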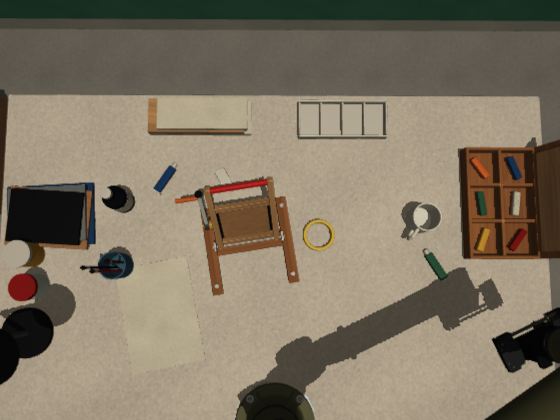

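The scene view shows the tipped easel with the red bar at about (316,185) and the orange pin at (326,156). In the top view the bar runs (210,191)-(268,183), with the pin at (186,199). Next I'll cast rays through both.

```bash
cat > h.py <<'E'
import numpy as np,cv2,pickle
from scipy.spatial.transform import Rotation as R
def ray(im,u,v):
    d=np.array([(u-im["cx"])/im["fx"],-(v-im["cy"])/im["fy"],-1.])
    return np.array(im["xyz"]),R.from_rotvec(im["rotation"]).apply(d)
def onplane(im,u,v,z):
    o,d=ray(im,u,v);return o+d*(z-o[2])/d[2]
def tri(rs):
    A=0;b=0
    for o,d in rs:
        d=d/np.linalg.norm(d);P=np.eye(3)-np.outer(d,d);A=A+P;b=b+P@o
    return np.linalg.solve(A,b)
def mask(im,kind,box):
    p=cv2.cvtColor(im["pixels"],cv2.COLOR_RGB2HSV).astype(int);h,s,v=p[...,0],p[...,1],p[...,2]
    m=((h<5)|(h>174)) if kind=="red" else ((h>=5)&(h<14))
    m=m&(s>(150 if kind=="red" else 190))&(v>90)
    x0,y0,x1,y1=box;k=np.zeros(m.shape,bool);k[y0:y1,x0:x1]=1
    m=(m&k).astype(np.uint8)
    n,l,st,c=cv2.connectedComponentsWithStats(m);i=1+np.argmax(st[1:,4])
    ys,xs=np.where(l==i);pts=np.c_[xs,ys].astype(float);c=pts.mean(0)
    w=np.linalg.svd(pts-c,full_matrices=False)[2][0];t=(pts-c)@w
    return c,c+w*t.min(),c+w*t.max(),len(xs)
def rel(s,p,rotm):  # p: wanted TCP, rotm: wanted orientation -> units
    T=R.from_rotvec(s["tool_rot"])
    return T.inv().apply(p-s["position"])/.3,(T.inv()*R.from_matrix(rotm)).as_rotvec()/(np.pi/3)
E
python3 - <<'E'
from h import *
np.set_printoptions(precision=4,suppress=True)
d=pickle.load(open("d0.pkl","rb"))
B={"scene":(295,140,340,215),"top":(165,170,290,215)}
for k,z in(("red",.224),("orange",.209)):
    rs=[]
    for n in B:
        c,a,b,N=mask(d[n],k,B[n]);print(k,n,c,a,b,N)
        for q in(c,a,b):print("  ",onplane(d[n],*q,z))
        rs.append(ray(d[n],*c))
    print(k,"tri",tri(rs))
E
```

```text
red scene [313.4749 186.3184] [322.2555 168.1233] [305.3581 203.138 ] 179
   [0.6364 0.0976 0.224 ]
   [0.6245 0.1732 0.224 ]
   [0.6469 0.0315 0.224 ]
red top [237.9658 185.8803] [266.2238 181.4165] [209.5836 190.3639] 351
   [0.6354 0.0975 0.224 ]
   [0.647  0.0265 0.224 ]
   [0.6238 0.1687 0.224 ]
red tri [0.6359 0.0978 0.2232]
orange scene [329. 151.] [329. 151.] [329. 151.] 1
   [0.6042 0.2569 0.209 ]
   [0.6042 0.2569 0.209 ]
   [0.6042 0.2569 0.209 ]
orange top [185.4167 199.2222] [195.9482 197.6525] [174.9672 200.7797] 72
   [0.6032 0.2312 0.209 ]
   [0.6073 0.2046 0.209 ]
   [0.5991 0.2576 0.209 ]
orange tri [0.606  0.2318 0.2352]
```

```bash
cat >> h.py <<'E'
PHI=.162
ex=np.array([np.cos(PHI),np.sin(PHI),0]);ey=np.array([-np.sin(PHI),np.cos(PHI),0]);ez=np.array([0,0,1.])
HINGE=np.array([.5075,.0767,.034])
G=.0187
def E(x,y,z):return np.array([HINGE[0],HINGE[1],0])+ex*x+ey*y+ez*z   # z absolute
def down(yaw):  # tool y at world angle yaw
    y=np.array([np.cos(yaw),np.sin(yaw),0]);z=-ez;return np.c_[np.cross(y,z),y,z]
def show(*wps):
    from bench import ctrl
    s=ctrl.get_state()
    for p,yaw in wps:
        a,b=rel(s,np.array(p),down(yaw));print(np.round(a,3),np.round(b,3))
def pin(th,lean=.6,y=.145):
    a=lean-th;return E(.1*np.sin(lean)+.112*np.sin(a),y,.034+.1*np.cos(lean)+.112*np.cos(a))
E
python3 - <<'E'
from h import *
print(pin(0),pin(1.9)); y0=np.radians(-65.3)
show(((.40,-.36,.34),-.75),((.50,-.15,.36),-.35))
E
```

```text
[0.60224949 0.23910884 0.20897115] [0.43333205 0.21150229 0.14649343]
[ 0.709 -0.518 -0.394] [-0.001 -0.    -0.371]
[ 1.305 -1.014 -0.46 ] [-0.001 -0.    -0.753]
```

>>> jog_arm(
  moves=[0.1,-0.08,-0.2,0,0,-0.08,1,0.24,-0.19,-0.35,0,0,-0.16,1,0.38,-0.3,-0.4,0,0,-0.23,1,0.52,-0.4,-0.42,0,0,-0.3,1,0.66,-0.5,-0.42,0,0,-0.38,1,0.79,-0.6,-0.42,0,0,-0.45,1,0.9,-0.69,-0.42,0,0,-0.5,1,0.98,-0.76,-0.42,0,0,-0.55,1],
)

```text
time: 1.15
position: [0.4443, -0.2582, 0.3485]
tool_rot: [2.748, 1.522, -0.0]
ft_force: [0.3, 0.4, -0.4]
grip_width: 1.002
grip_force: 0.0
```

Run:
```python
from h import *
show(((.56,.05,.35),-.05),(pin(0)+[0,0,.1],PHI))
```

```text
[ 1.075 -0.218 -0.005] [-0.     0.    -0.486]
[ 1.684 -0.433  0.132] [-0.     0.    -0.689]
```

>>> jog_arm(
  moves=[0.1,-0.02,0,0,0,-0.08,1,0.24,-0.05,0,0,0,-0.16,1,0.38,-0.08,0,0,0,-0.24,1,0.52,-0.11,0,0,0,-0.32,1,0.66,-0.14,0,0,0,-0.4,1,0.8,-0.17,0,0,0,-0.48,1,0.9,-0.21,0,0,0,-0.55,1,1.0,-0.25,0,0,0,-0.6,1],
)

```text
time: 2.15
position: [0.5404, 0.0343, 0.3484]
tool_rot: [2.144, 2.296, -0.001]
ft_force: [0.9, -0.1, 0.3]
grip_width: 0.999
grip_force: 0.0
```

Run:
```python
from h import *
show((pin(0)+[0,0,.07],PHI))
```

```text
[0.667 0.252 0.231] [-0.    0.   -0.09]
```

>>> jog_arm(
  moves=[0.12,0.04,0,0,0,-0.02,1,0.26,0.1,0,0,0,-0.05,1,0.4,0.16,0.02,0,0,-0.09,1,0.54,0.21,0.1,0,0,-0.09,1,0.63,0.24,0.18,0,0,-0.09,1,0.667,0.252,0.231,0,0,-0.09,1,0.667,0.252,0.231,0,0,-0.09,1,0.667,0.252,0.231,0,0,-0.09,1],
)

```text
time: 3.15
position: [0.6034, 0.2364, 0.2803]
tool_rot: [2.039, 2.388, 0.001]
ft_force: [0.6, 0.1, 0.3]
grip_width: 1.0
grip_force: 0.0
```

Run:
```python
from h import *
from bench import ctrl
s=ctrl.get_state();w=ctrl.get_image("wrist");print(s["position"])
cv2.imwrite("pics/w1.png",w["pixels"][:,:,::-1])
# predicted pixel of pin point, and tip/root
T=R.from_rotvec(s["tool_rot"])
def pix(P):
    t=T.inv().apply(P-s["position"]);c=np.linalg.inv(w["tool_from_camera"])@np.r_[t,1];x,y,z=c[0],-c[1],-c[2]
    r=np.hypot(x,y);a=np.arctan2(r,z)*w["fx"];return w["cx"]+a*x/r,w["cy"]+a*y/r
for y in(.115,.145,.16):print(y,pix(pin(0,y=y)))
show((pin(0)-[0,0,G],PHI))
```

```text
[0.60343834 0.23642426 0.28029284]
0.115 (np.float64(277.913322811538), np.float64(257.86929115976534))
0.145 (np.float64(277.6822541156822), np.float64(221.92093715851223))
0.16 (np.float64(277.564741195278), np.float64(202.83591073936896))
[ 0.01  -0.003  0.301] [ 0.002  0.001 -0.005]
```

View pics/w1.png

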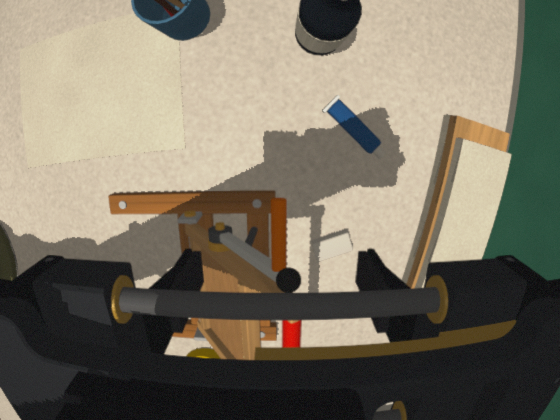

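The wrist view shows the orange pin at (279,198)-(280,270), matching the prediction, and it is centred between the fingers. Next I'll descend and close on it.

>>> jog_arm(
  moves=[0.01,-0.003,0.1,0,0,0,1,0.01,-0.003,0.2,0,0,0,1,0.01,-0.003,0.27,0,0,0,1,0.01,-0.003,0.301,0,0,0,0.6,0.01,-0.003,0.301,0,0,0,-1,0.01,-0.003,0.301,0,0,0,-1,0.01,-0.003,0.301,0,0,0,-1,0.01,-0.003,0.301,0,0,0,-1],
  newtons=12,
)

```text
time: 4.2
position: [0.6015, 0.2411, 0.1894]
tool_rot: [2.037, 2.391, 0.001]
ft_force: [0.3, 0.2, 0.4]
grip_width: 0.52
grip_force: 0.0
```

Run:
```python
from h import *
from bench import ctrl
s=ctrl.get_state();print(s["position"],s["ft_force"],s["grip_width"],s["grip_force"])
o=s["position"]+[0,0,G]
for th in(.25,.5,.75,1.0,1.25,1.5,1.75,2.0):
    a,b=rel(s,s["position"]+pin(th)-pin(0),R.from_rotvec(s["tool_rot"]).as_matrix());print(th,np.round(a,3))
print(o,pin(0))
```

```text
[0.60151964 0.24110595 0.18944515] [0.26477516 0.19718106 0.40327884] 0.5199044329441118 0.0
0.25 [-0.    -0.083 -0.043]
0.5 [-0.    -0.173 -0.063]
0.75 [-0.001 -0.267 -0.061]
1.0 [-0.001 -0.356 -0.036]
1.25 [-0.001 -0.437  0.011]
1.5 [-0.001 -0.503  0.076]
1.75 [-0.001 -0.552  0.155]
2.0 [-0.001 -0.579  0.244]
[0.60151964 0.24110595 0.20814515] [0.60224949 0.23910884 0.20897115]
```

Still closing, so I'll hold for one more call.

>>> jog_arm(
  moves=[0,0,0,0,0,0,-1,0,0,0,0,0,0,-1,0,0,0,0,0,0,-1,0,0,0,0,0,0,-1,0,0,0,0,0,0,-1,0,0,0,0,0,0,-1,0,0,0,0,0,0,-1,0,0,0,0,0,0,-1],
)

```text
time: 5.2
position: [0.6014, 0.2409, 0.189]
tool_rot: [2.037, 2.391, 0.0]
ft_force: [0.0, 0.1, -0.1]
grip_width: 0.131
grip_force: 12.0
```

>>> jog_arm(
  moves=[0,-0.083,-0.043,0,0,0,-1,0,-0.173,-0.063,0,0,0,-1,0,-0.267,-0.061,0,0,0,-1,0,-0.356,-0.036,0,0,0,-1,0,-0.437,0.011,0,0,0,-1,0,-0.503,0.076,0,0,0,-1,0,-0.552,0.155,0,0,0,-1,0,-0.552,0.155,0,0,0,-1],
)

```text
time: 6.2
position: [0.4373, 0.2146, 0.1415]
tool_rot: [2.036, 2.392, 0.001]
ft_force: [2.6, 2.2, -2.1]
grip_width: 0.136
grip_force: 12.0
```

Run:
```python
from h import *
from bench import ctrl
s=ctrl.get_state();print(s["position"]+[0,0,G],pin(1.75),s["torque"])
```

```text
[0.43734376 0.21461419 0.16015347] [0.43894652 0.21241987 0.16228415] [ 0.23211969 -0.3563594   0.04696293]
```

>>> jog_arm(
  moves=[0,0,0,0,0,0,1,0,0,0,0,0,0,1,0,0,0,0,0,0,1,0,0,0,0,0,0,1,0,0,-0.1,0,0,0,1,0,0,-0.3,0,0,0,1,0,0,-0.5,0,0,0,1,0,0,-0.65,0,0,0,1],
)

```text
time: 7.2
position: [0.4381, 0.2149, 0.3404]
tool_rot: [2.036, 2.39, 0.003]
ft_force: [-0.2, 0.1, -0.2]
grip_width: 0.944
grip_force: 0.0
```

Run:
```python
from h import *
from bench import ctrl
w=ctrl.get_image("scene");t=ctrl.get_image("top")
c=lambda w,x,y,s:cv2.resize(w["pixels"][y:y+s,x:x+s,::-1],(400,400))
cv2.imwrite("pics/s2.png",np.hstack([c(w,210,120,150),c(t,150,150,150)]))
s=ctrl.get_state();print(s["position"])
c0=mask(t,"red",(165,170,290,215));print(c0,onplane(t,*c0[0],.224))
show((E(.13,0,.224)+[0,0,.06],PHI),(E(.13,0,.224-G),PHI))
```

```text
[0.43996778 0.21597716 0.34274709]
(array([237.80924855, 185.93063584]), array([266.23054753, 181.46843777]), array([209.58579319, 190.36177209]), 346) [0.63531039 0.09793013 0.224     ]
[-0.493  0.58   0.201] [ 0.009 -0.001 -0.002]
[-0.494  0.578  0.463] [ 0.009 -0.001 -0.002]
```

View pics/s2.png

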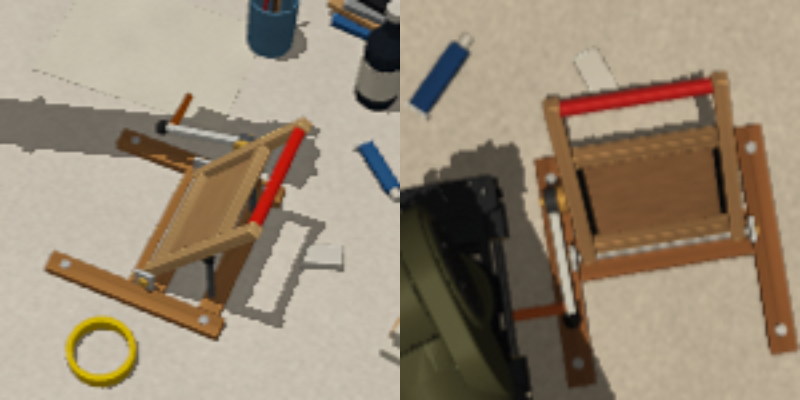

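The leg is down at its stop (foot at about (165,127) in the left crop) and the frame is still tipped. Moving above the bar.

>>> jog_arm(
  moves=[-0.1,0.12,0,0,0,0,1,-0.2,0.24,0,0,0,0,1,-0.3,0.36,0.02,0,0,0,1,-0.4,0.47,0.08,0,0,0,1,-0.47,0.55,0.15,0,0,0,1,-0.493,0.58,0.2,0.009,0,0,1,-0.493,0.58,0.2,0.009,0,0,1,-0.493,0.58,0.2,0.009,0,0,1],
)

```text
time: 8.3
position: [0.6324, 0.0981, 0.2785]
tool_rot: [-2.031, -2.389, 0.01]
ft_force: [-0.4, 0.6, -0.4]
grip_width: 1.001
grip_force: 0.0
```

Run:
```python
from h import *
from bench import ctrl
s=ctrl.get_state();print(s["position"],E(.13,0,.224))
show((E(.13,0,.224-G),PHI))
```

```text
[0.63236948 0.09809753 0.27851389] [0.63579787 0.097668   0.224     ]
[-0.003  0.013  0.244] [-0.008 -0.    -0.   ]
```

>>> jog_arm(
  moves=[0,0.013,0.08,0,0,0,1,0,0.013,0.16,0,0,0,1,0,0.013,0.22,0,0,0,1,0,0.013,0.244,0,0,0,1,0,0.013,0.244,0,0,0,-1,0,0.013,0.244,0,0,0,-1,0,0.013,0.244,0,0,0,-1,0,0.013,0.244,0,0,0,-1],
  newtons=30,
)

```text
time: 9.3
position: [0.6365, 0.0968, 0.2046]
tool_rot: [-2.034, -2.387, 0.011]
ft_force: [-0.4, -0.7, -0.2]
grip_width: 0.63
grip_force: 0.0
```

>>> jog_arm(
  moves=[0,0,0,0,0,0,-1,0,0,0,0,0,0,-1,0,0,0,0,0,0,-1,0,0,0,0,0,0,-1,0,0,0,0,0,0,-1,0,0,0,0,0,0,-1,0,0,0,0,0,0,-1,0,0,0,0,0,0,-1],
)

```text
time: 10.3
position: [0.6359, 0.0966, 0.204]
tool_rot: [-2.033, -2.386, 0.012]
ft_force: [-2.9, -0.4, -1.1]
grip_width: 0.173
grip_force: 30.0
```

Run:
```python
from h import *
from bench import ctrl
s=ctrl.get_state();print(s["position"]+[0,0,G],E(.13,0,.224))
p0=E(.23*np.sin(.6),0,.23*np.cos(.6))
for a in np.linspace(.6,0,17)[1:]:
    u,b=rel(s,s["position"]+E(.23*np.sin(a),0,.23*np.cos(a))-p0,R.from_rotvec(s["tool_rot"]).as_matrix());print(round(a,2),np.round(u,3))
```

```text
[0.63594642 0.09664841 0.22274242] [0.63579787 0.097668   0.224     ]
0.56 [-0.    -0.024 -0.016]
0.52 [-0.    -0.049 -0.03 ]
0.49 [-0.    -0.074 -0.044]
0.45 [-0.    -0.1   -0.057]
0.41 [-0.    -0.126 -0.068]
0.38 [-0.    -0.153 -0.079]
0.34 [-0.    -0.18  -0.089]
0.3 [-0.001 -0.207 -0.098]
0.26 [-0.001 -0.235 -0.105]
0.22 [-0.001 -0.263 -0.112]
0.19 [-0.001 -0.291 -0.117]
0.15 [-0.001 -0.32  -0.122]
0.11 [-0.001 -0.348 -0.125]
0.07 [-0.001 -0.377 -0.128]
0.04 [-0.001 -0.405 -0.129]
0.0 [-0.001 -0.434 -0.129]
```

>>> jog_arm(
  moves=[0,-0.024,-0.016,0,0,0,-1,0,-0.049,-0.03,0,0,0,-1,0,-0.074,-0.044,0,0,0,-1,0,-0.1,-0.057,0,0,0,-1,0,-0.126,-0.068,0,0,0,-1,0,-0.153,-0.079,0,0,0,-1,0,-0.18,-0.089,0,0,0,-1,0,-0.207,-0.098,0,0,0,-1],
)

```text
time: 11.3
position: [0.5761, 0.0869, 0.2358]
tool_rot: [-2.036, -2.389, 0.007]
ft_force: [6.5, 0.9, 3.0]
grip_width: 0.172
grip_force: 30.0
```

>>> jog_arm(
  moves=[0,-0.028,-0.007,0,0,0,-1,0,-0.056,-0.014,0,0,0,-1,0,-0.084,-0.019,0,0,0,-1,0,-0.113,-0.024,0,0,0,-1,0,-0.141,-0.027,0,0,0,-1,0,-0.17,-0.03,0,0,0,-1,0,-0.198,-0.031,0,0,0,-1,0,-0.227,-0.031,0,0,0,-1],
)

```text
time: 12.3
position: [0.5095, 0.0763, 0.2466]
tool_rot: [-2.036, -2.39, 0.006]
ft_force: [6.2, -0.6, 3.5]
grip_width: 0.173
grip_force: 30.0
```

>>> jog_arm(
  moves=[0,0,0,0,0,0,-1,0,0,0,0,0,0,-1,0,0,0,0,0,0,-1,0,0,0,0,0,0,-1,0,0,0,0,0,0,-1,0,0,0,0,0,0,-1,0,0,0,0,0,0,-1,0,0,0,0,0,0,-1],
)

```text
time: 13.3
position: [0.5095, 0.0763, 0.2465]
tool_rot: [-2.036, -2.39, 0.007]
ft_force: [4.1, -0.2, 7.1]
grip_width: 0.172
grip_force: 30.0
```

Run:
```python
from h import *
from bench import ctrl
s=ctrl.get_state();g=s["position"]+R.from_rotvec(s["tool_rot"]).apply([0,0,-G]);q=g-HINGE
print(g,q@ex,q@ey,q[2],"lean",np.arctan2(q@ex,q[2]),np.hypot(q@ex,q[2]),s["ft_force"],s["grip_force"])
w=ctrl.get_image("scene");t=ctrl.get_image("top")
c=lambda w,x,y,s:cv2.resize(w["pixels"][y:y+s,x:x+s,::-1],(400,400))
cv2.imwrite("pics/s3.png",np.hstack([c(w,200,80,180),c(t,150,150,150)]))
```

```text
[0.50961456 0.07634734 0.26523785] 0.0020299916023871563 -0.0006891072768055353 0.23123784827873553 lean 0.008778577863405114 0.2312467585556288 [ 4.08612707 -0.17610128  7.12134774] 30.005363523960114
```

View pics/s3.png

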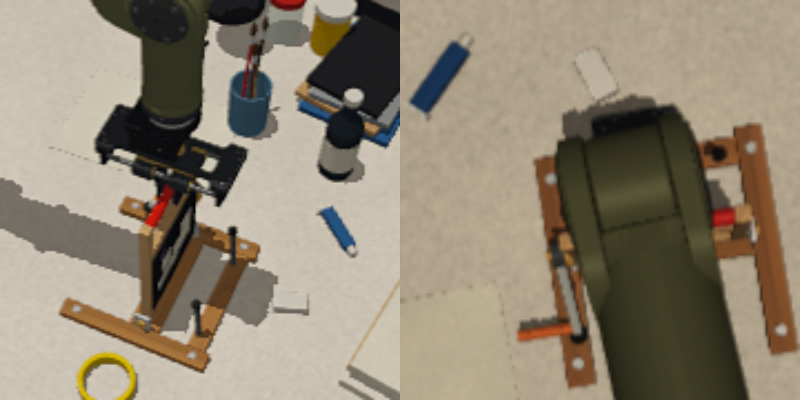

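The frame stands upright (lean about 0.01 rad) with the bar held at (165,205) in the left crop. The leg is still down and the bystanders are untouched, so I'll hand in.

```bash
python3 -c "
from bench import ctrl
print(ctrl.close_job())"
```

```text
the job is handed in; nothing more can be done
None
```

I flipped the prop leg down to its stop and swung the frame upright. I handed the job in at about 13 s of robot time with the gripper still holding the red bar: measured lean about 0.01 rad, grip 30 N, and the other things on the table looked unmoved. The hand-in call returned no verdict.

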